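# Hold the loupe in focus over the red-dot module

## Robot

A 6-joint arm with a two-finger parallel gripper is mounted at the origin on the work surface. World frame = base frame: x ahead of the robot, y to its left, z up, the work surface at z = 0. Lengths are in m, angles in rad, forces in N, time in s.
With the tool pointing down it reaches from about 0.275 to 0.875 m from the base axis. Payload 12.5 kg.
Tool frame: the origin (TCP) lies between the finger pads; the fingertips stand 22 mm ahead of it and the grasp point (between the pads) lies 3 mm ahead of it; z points along the fingers, y is the line along which they close (so a half turn about z gives the same grasp; the last joint's range is limited). The gripper opens to 85 mm and grips with 20 to 120 N. Pads are 22 mm wide; open, the fingers measure 114 mm over their backs; the gripper's body (76 mm by 85 mm) begins 54 mm behind the grasp point. The pads swing forward as they close: fully open they stand 13 mm farther back than shut.
Start: joints at [1.078, 0.351, 1.652, -0, 1.139, -0.085], TCP at [0.218, 0.505, 0.253] pointing down, gripper open.
Joint ranges: [-2.75, 2.75], [-0.79, 2.1], [0.01, 2.65], [-1.57, 4.71], [0.07, 3.14], [-2.87, 2.87]. Speed limits (rad/s): [2.22, 2.22, 2.79, 3.14, 3.14, 3.14].

## Interface

Orientations are given as [roll, pitch, yaw] about the fixed x, y, z axes, in that order (R = Rz(yaw) Ry(pitch) Rx(roll)).
In Python, from plant import sensors, eyes, order, nets gives the robot as it stands.
- The arm moves only by the tool arm_command, never from a script. Its argument "plan" is a list that holds one entry, the list of rows, each a list of 7 numbers: the turn, a rotation vector about the world's x, y, z in units of 6 degrees (1.0 is 6 degrees), then the shift along the world's x, y, z in cm, then the closure, from 0 (fully open) to 1 (shut). In form: [[[ax, ay, az, dx, dy, dz, grip], ...]]. A call has exactly 5 rows; each row shifts and turns the commanded pose from where the row before left it; what a row does not reach is not made up. A row lasts 1/10 s, in which the tool goes at most 50 mm and 8.59 degrees, less where a joint would pass 70% of its speed; a pose out of reach is approached as far as the arm can. A call is refused whole if a number of a shift passes 5 or a number of a turn 1, either way. A call with a gripper value outside its range is refused whole. The fingers move at their own pace and stop on an object; the grip force is fixed at half the most. Time passes only in rows, so rows that do not move let the fingers close, or fill a call up. It gives the time, the measured TCP pose, the force, the opening and the grip force at its end, in the units of the state.
- sensors.read_state(): the state, without advancing time (a new reading comes with each control period).
- eyes.read_camera(name): name is "side" or "top" or "wrist"; returns (picture, depth): 480x640x3 uint8, red, green, blue; 480x640 float32, m along the optical axis (not along the pixel's ray), 0 where there is no reading.
- eyes.camera_params(name): a dict with "K" (3x3 intrinsics, pixels), "view" (4x4, takes a point from world to camera coordinates). Camera axes: x right, y up, looking along -z (the intrinsics and any distortion apply to the point x, -y, -z); pixel columns grow to the right and rows downward; lengths in m; the calibration is good to about 2 mm. The wrist camera is an equidistant fisheye: a pixel r from the principal point sees the ray r / f radians off the axis. A picture is of the moment at which its call begins: read the wrist's pose just before it. camera_params takes no time and is no camera call; for the wrist camera it gives the pose at the moment of the call.
- order.hand_in(): hands the job in; it is judged then, once.
Trained networks look in the newest picture that a camera, given by its name, has taken for a name from the list of things; names that differ only in an ending like _2 or _b are one class to them, and where a whole thing is asked for, a point or a joint stands for the part that bears it (a point fixed in the world has none). Each returns a list of dicts, best first, with "p" (0 to 1); they miss things now and then, are a little off and sometimes report something else, mostly with a low value. They report only what shows in the picture. A call takes as long as a camera call.
- nets.masks_of(label, camera): "mask" (480x640 bool, what is visible of it) and "box" ([left, top, right, bottom] in pixels, round what is visible of it).
- nets.pinpoint(label, camera): "pixel" ([row, column] in pixels: a listed point, or the origin of a listed thing).
The state is a dict: "time": time; "joint_pos": joint angles; "joint_velocities": joint speeds; "joint_efforts": joint torques, N m; "ee_pos": TCP position; "tcp_rot": TCP orientation; "wrist_force": force on the tool from outside, world axes, zero at the start; "wrist_torque": the same for the moment, N m; "opening": finger opening in m; "finger_force": force on a finger pad.
Only numpy, scipy, OpenCV 4.12 (cv2) and the standard library are available. Lean on these libraries where they do the work, as an engineer would, in place of code of your own. Each camera call takes 0.05 s, during which the arm holds its last target. There are 200 camera calls.

## Task

Take the loupe from its rest by the blue sleeve, gripping it gently, and keep it level as you carry it over to the inspection plate. Hold it level with the lens centred above the module with the red dot and at the focal height marked by the red pointer on the post, without knocking the plate or the pointer or disturbing the modules and the other things on the bench. Finish while still holding it there, steady, in the gripper.

Things in the scene. Friction and masses are not known exactly. Their poses are not given: they have to be found in the camera images.
- loupe: hand loupe, 110 g: round black frame (64 mm wide, 16 high) with clear lens; straight white handle, 18 mm wide, 16 high, along its -x to 137 mm from the lens centre. Starts level on the rest, underside 45 mm up, lens away from the robot. Origin: lens centre, at the underside; z up, x from handle to lens. Gentle grip: 20 to 40 N per finger holds it, over 50 N is too hard
- lens (a point): the lens centre, at half the frame's height (8 mm above the underside); axes as the loupe's. This point belongs at the pointer's height
- loupe_grip (a point): middle of the blue rubber sleeve on the handle (44 mm long, 20 mm wide along the loupe's y, 16 mm high), at half its height, 70 mm from the lens centre towards the handle's end. The place to hold the loupe: its balance point. Axes as the loupe's
- rest: fixed grey rest, 190 x 70 mm, 12 mm base, two saddles 45 mm high under the lens frame and the handle's end, the latter with 6 mm lips beside the handle; a gap of 99 mm between them leaves room for fingers at the sleeve. Stands left or right of the plate. Origin: underside, below the sleeve of the resting loupe; x along the handle to the lens
- plate: fixed aluminium inspection plate, 170 (x) x 220 (y) x 20 mm; the modules lie in a row along y on its black strip. Near its far left corner (x +70, y +90 mm) a 10 mm steel post, 200 mm above the bench, bears the red pointer. Origin: centre of the underside; from the robot, x points away and y left
- focus_mark (a point): tip of the red pointer: a red clamp block (24 x 24 x 16 mm) on the post with a 6 mm thick arm along the plate's -y; the point is the arm's end, 61 mm from the post's axis, at half its thickness. Its height, 100 to 160 mm above the bench, is the focal height for the lens centre. Slides on the post with 6 N friction: do not touch
- module_red_top (a point): centre of the top of the sensor module to be inspected: a loose green board 36 x 36 x 4 mm, with a silver can 22 x 22 mm on it marked by an 18 mm RED dot; 10 mm high in all, so its top is 30 mm above the bench
- module_blue_top (a point): the same point of a like module with a BLUE dot: not to be inspected, leave alone
- module_black_top (a point): the same point of a like module with a BLACK dot: not to be inspected, leave alone
- bin: bystander: fixed yellow open bin, 150 x 110 x 50 mm, on the side of the plate where the rest is not. Origin: centre of the underside
- screwdriver: bystander: loose screwdriver with an orange handle, 140 mm long, lying on the bench near the robot. Its x runs from handle to tip
- spool: bystander: loose solder-reel core of steel, 54 mm wide, 40 mm high, near the robot. Origin: centre of the underside
- flux: bystander: loose small jar, white lid and a brown band, 44 mm wide, 55 mm high, near the robot. Origin: centre of the underside

How it is judged:
On the way:
1. the loupe is in the gripper, lifted clear of its rest (distance of loupe from where it was at the start of the episode above 0.02 m and contact force between loupe and rest below 0.05 N and contact force between the fingers and loupe above 1 N), for 0.2 s.
At the end, for the whole second after the job is handed in: lens centre within 10 mm sideways of the red-dot module and 6 mm of the pointer's height, level within 0.1 rad (6 degrees), steady (20 mm/s, 0.1 rad/s), held by the fingers, touching nothing else; modules moved under 8 mm, pointer under 4 mm (horizontal distance between lens and module_red_top below 0.01 m and z of lens in the frame of focus_mark between -0.006 and 0.006 m and angle between lens's own z axis and vertical below 0.1 rad and linear speed of loupe below 0.02 m/s and angular speed of loupe below 0.1 rad/s and contact force between the fingers and loupe above 1 N and contact force between loupe and rest below 0.05 N and contact force between loupe and plate below 0.05 N and contact force between loupe and bin below 0.05 N and contact force between loupe and flux below 0.05 N and contact force between loupe and spool below 0.05 N and contact force between loupe and screwdriver below 0.05 N and distance of each of module_red_top, module_blue_top, module_black_top from where it was at the start of the episode below 0.008 m and distance of focus_mark from where it was at the start of the episode below 0.004 m); the arm keeps its last pose, push and grip.
It fails at once if loupe squeezed too hard (more than 100 N from both fingers together) (contact force between the fingers and loupe above 100 N).
It fails at once if loupe tipped more than about 20 degrees (angle between lens's own z axis and vertical above 0.35 rad).
It fails at once if loupe or fingers pressed on the plate or pointer (over 2 N) (contact force between any of loupe, the arm, the fingers and plate above 2 N).
It fails at once if a module moved more than 8 mm, or the pointer more than 4 mm (distance of any of module_red_top, module_blue_top, module_black_top from where it was at the start of the episode above 0.008 m or distance of focus_mark from where it was at the start of the episode above 0.004 m).
It fails at once if another thing on the bench shifted more than 20 mm (distance of any of screwdriver, spool, flux from where it was at the start of the episode above 0.02 m).
It also fails if it takes over 43 s, if anything falls off the work surface, if the arm or the gripper's body presses on something with over 40 N, if the wrist force passes 120 N, or if a joint passes its speed limit or range.

## Working session

There is one attempt and no reset: what is moved stays moved. The work goes in short steps, Python scripts to look and compute and a tool call to move; the robot and the scene stay as the last step left them, time stands still between calls to the robot, and variables do not carry over. Pictures are saved under pics/ and viewed, at most 10 in all, crops included, and the job is handed in when it is done.

Besides the shell and the picture viewer there is one more tool, called after "Emit:" as a command line: name --argument value ..., lists and objects as JSON in quotes. arm_command: Moves the arm, as the interface text tells. Its arguments: {"type":"object","properties":{"plan":{"type":"array","items":{"type":"array","items":{"type":"array","items":{"type":"number"}}}}},"required":["plan"]}

```bash
mkdir -p pics; cat > h.py <<'E'
import numpy as np, cv2
from plant import sensors, eyes, order, nets
def unproj(cam, px, d, P=None):
    """pixels (row,col) + depth -> world"""
    P=P or eyes.camera_params(cam); K=np.array(P["K"]); V=np.array(P["view"])
    px=np.atleast_2d(px).astype(float); d=np.atleast_1d(d)
    x=(px[:,1]-K[0,2])/K[0,0]*d; y=(px[:,0]-K[1,2])/K[1,1]*d
    c=np.stack([x,-y,-d,np.ones_like(d)])
    return (np.linalg.inv(V)@c)[:3].T
def at_z(cam,px,z):
    a=unproj(cam,px,1.0)[0]; o=np.linalg.inv(np.array(eyes.camera_params(cam)["view"]))[:3,3]
    return o+(a-o)*(z-o[2])/(a[2]-o[2])
E
python3 - <<'E'
from h import *
s=sensors.read_state(); print(s)
for c in("top","side"):
    im,d=eyes.read_camera(c); cv2.imwrite(f"pics/{c}0.png",im[:,:,::-1]); np.save(f"{c}d.npy",d)
    P=eyes.camera_params(c); print(c,P)
    for n in ("loupe_grip","lens","rest","plate","focus_mark","module_red_top","module_blue_top","module_black_top","screwdriver","spool","flux","bin"):
        for r in nets.pinpoint(n,c)[:2]:
            q=np.array(r["pixel"]); i=tuple(np.clip(q.round().astype(int),0,[479,639]))
            print(n,round(r["p"],2),q.round(1),unproj(c,q,d[i]).round(3))
E
```

```text
{'time': 0.0, 'joint_pos': array([ 1.07843437e+00,  3.51233617e-01,  1.65239294e+00, -3.53377021e-07,
        1.13910449e+00, -8.46024161e-02]), 'joint_velocities': array([-1.76513078e-05, -1.70881489e-03,  3.20619589e-04,  2.67557212e-04,
       -2.06795062e-04,  1.40909457e-04]), 'joint_efforts': array([ 1.24754547e-04, -5.06107521e+01, -2.91400301e+01, -6.05840864e-05,
        4.54763780e-03,  1.12896359e-05]), 'ee_pos': array([0.21794384, 0.5046579 , 0.25277168]), 'tcp_rot': array([-3.14045830e+00, -9.58764244e-05,  2.73383321e+00]), 'wrist_force': array([-0.76771179,  0.58306242, -0.91434705]), 'wrist_torque': array([-0.02983353,  0.01027419,  0.00558189]), 'finger_force': 0.0, 'opening': 0.08575397169727215}
top {'K': array([[462.88196928,   0.        , 315.52301126],
       [  0.        , 462.88196928, 234.79992587],
       [  0.        ,   0.        ,   1.        ]]), 'view': array([[ 0.00627478, -0.99964563,  0.02586954, -0.00918234],
       [ 0.99875794,  0.00754376,  0.04925105, -0.53005766],
       [-0.04942875,  0.02552837,  0.99845135, -0.83757107],
       [ 0.        ,
[... 1358 characters left out ...]
e 0.72 [264.8 349. ] [[ 0.601 -0.029  0.02 ]]
plate 0.24 [355.8 378.3] [[ 0.629 -0.307  0.056]]
focus_mark 0.72 [224.2 380. ] [[ 0.692  0.133 -0.002]]
module_red_top 0.64 [282.1 335.9] [[ 0.568 -0.087  0.027]]
module_red_top 0.56 [261.1 336.8] [[ 0.574 -0.027  0.031]]
module_blue_top 0.64 [239.5 335.5] [[0.577 0.049 0.029]]
module_black_top 0.77 [259.9 336.5] [[ 0.574 -0.021  0.03 ]]
module_black_top 0.51 [360.9 378.1] [[ 0.627 -0.317  0.056]]
screwdriver 0.82 [275.1 257.7] [[ 0.401 -0.052  0.024]]
screwdriver 0.52 [358.3 341.4] [[ 0.562 -0.31   0.06 ]]
spool 0.72 [320.9 256.6] [[ 0.401 -0.17   0.011]]
flux 0.78 [223.7 261.5] [[0.403 0.131 0.018]]
bin 0.84 [181.6 314.6] [[0.538 0.261 0.043]]
```

View pics/top0.png

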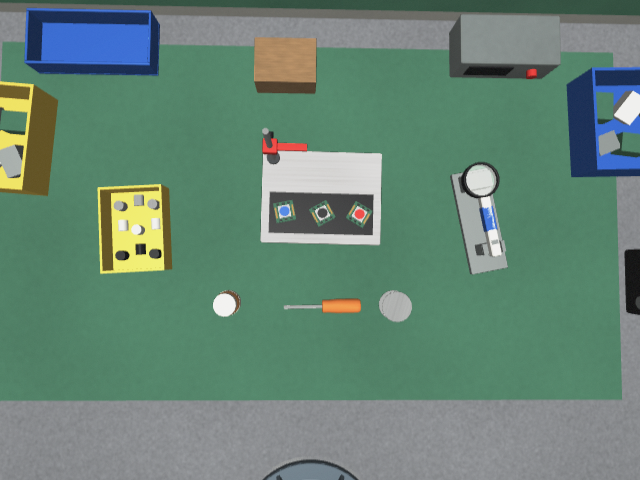

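View pics/side0.png

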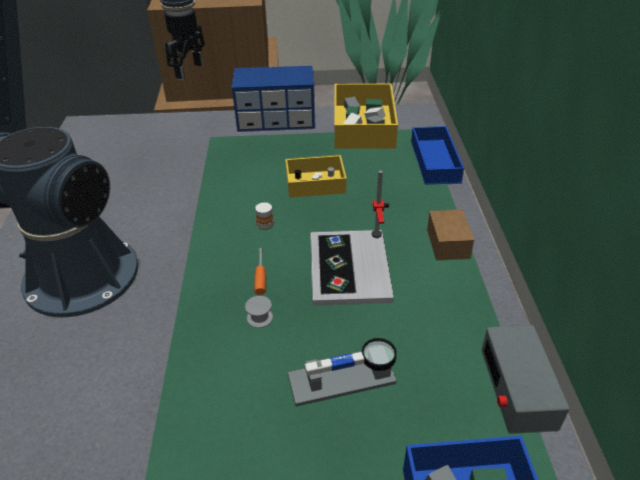

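Top view: loupe on the rest at right, with the lens at about (180,480) and the blue sleeve at about (215,488). The red-dot module is at (214,360) and the red pointer tip at (147,307). In the side view the pointer tip is near (217,380). Next I'll refine these by colour.

```bash
cat > m.py <<'E'
from h import *
for c in("top","side"):
    im=cv2.imread(f"pics/{c}0.png"); d=np.load(f"{c}d.npy"); hsv=cv2.cvtColor(im,cv2.COLOR_BGR2HSV); H,S,V=cv2.split(hsv)
    red=((H<6)|(H>174))&(S>150)&(V>80); blue=(H>105)&(H<125)&(S>120)
    rr,cc=np.mgrid[:480,:640]
    W=unproj(c,np.stack([rr.ravel(),cc.ravel()],1),d.ravel()).reshape(480,640,3)
    def box(m,x0,x1,y0,y1,z0,z1): return m&(W[...,0]>x0)&(W[...,0]<x1)&(W[...,1]>y0)&(W[...,1]<y1)&(W[...,2]>z0)&(W[...,2]<z1)&(d>0)
    p=box(red,.5,.63,-.13,.1,.015,.045); print(c,"reddot",p.sum(),np.argwhere(p).mean(0),W[p].mean(0).round(4),at_z(c,np.argwhere(p).mean(0),.03).round(4))
    sl=box(blue,.5,.65,-.4,-.22,.03,.09); print(" sleeve",sl.sum(),np.argwhere(sl).mean(0),W[sl].mean(0).round(4),at_z(c,np.argwhere(sl).mean(0),.061).round(4))
    q=box(red,.6,.8,-.06,.15,.07,.22); a=np.argwhere(q); print(" pointer",q.sum(),a.min(0),a.max(0))
    for lo in np.arange(-.02,.12,.01):
        k=q&(W[...,1]>lo)&(W[...,1]<lo+.01)
        if k.sum()>3: print("   y",round(lo,2),k.sum(),np.median(W[k],0).round(4),W[k][:,2].max().round(4))
    fr=box((V<60),.57,.72,-.36,-.24,.045,.08); (x,y),r=cv2.minEnclosingCircle(np.argwhere(fr)[:,::-1].astype(np.float32)); print(" frame",fr.sum(),(y,x),r,W[fr].mean(0).round(4),at_z(c,(y,x),.061).round(4))
    wh=box((V>150)&(S<40),.46,.6,-.38,-.25,.052,.075); hp=np.r_[W[wh],W[sl]]
    if len(hp)>10: print(" handle fit",cv2.fitLine(hp[:,:2].astype(np.float32),cv2.DIST_HUBER,0,.01,.01).ravel())
E
python3 m.py
```

```text
top reddot 59 [213.55932203 359.03389831] [ 0.5683 -0.0835  0.0309] [ 0.5684 -0.0836  0.03  ]
 sleeve 239 [219.0041841  487.13807531] [ 0.5579 -0.306   0.0591] [ 0.5578 -0.3053  0.061 ]
 pointer 380 [138 262] [153 306]
   y 0.01 28 [0.6697 0.016  0.1103] 0.1132
   y 0.02 49 [0.6694 0.025  0.1098] 0.1125
   y 0.03 47 [0.6696 0.0364 0.1102] 0.1142
   y 0.04 47 [0.6705 0.0448 0.11  ] 0.1145
   y 0.05 42 [0.6706 0.0553 0.1102] 0.1123
   y 0.06 83 [0.6698 0.0656 0.1149] 0.1455
   y 0.07 41 [0.6626 0.0752 0.114 ] 0.1176
   y 0.08 43 [0.6674 0.0822 0.1146] 0.1167
 frame 227 (179.50917053222656, 479.6100769042969) 18.93477439880371 [ 0.6256 -0.2876  0.0574] [ 0.6274 -0.2927  0.061 ]
 handle fit [ 0.97841567  0.20664658  0.5446891  -0.31081867]
side reddot 29 [280.86206897 337.        ] [ 0.5705 -0.0851  0.0287] [ 0.5704 -0.0864  0.03  ]
 sleeve 247 [361.81376518 342.31578947] [ 0.563  -0.3166  0.0575] [ 0.5628 -0.3193  0.061 ]
 pointer 159 [200 373] [222 384]
   y 0.01 16 [0.6734 0.0136 0.1075] 0.1109
   y 0.02 18 [0.6724 0.023  0.1083] 0.1112
   y 0.03 14 [0.6739 0.0361 0.1078] 0.1104
   y 0.04 16 [0.6732 0.0453 0.1073] 0.1104
   y 0.05 36 [0.6723 0.0578 0.109 ] 0.115
   y 0.06 32 [0.6731 0.0646 0.1123] 0.1158
   y 0.07 21 [0.6697 0.0736 0.1126] 0.1161
 frame 301 (353.8734130859375, 378.746826171875) 17.747039794921875 [ 0.6307 -0.3087  0.0557] [ 0.6296 -0.306   0.061 ]
 handle fit [ 0.987556    0.15726799  0.5511198  -0.3169385 ]
```

Emit:
arm_command --plan '[[[0,0,0.3,1.5,-3.5,0,0],[0,0,0.3,1.5,-3.5,0,0],[0,0,0.3,1.5,-3.5,0,0],[0,0,0.3,1.5,-3.5,0,0],[0,0,0.3,1.5,-3.5,0,0]]]'

```text
time: 1.8
ee_pos: [0.2934, 0.3285, 0.2534]
tcp_rot: [3.141, 0.0, 2.892]
wrist_force: [0.4, -0.1, 0.1]
opening: 0.0859
finger_force: 0.0
```

Emit:
arm_command --plan '[[[0,0,0.3,1.5,-3.5,0,0],[0,0,0.3,1.5,-3.5,0,0],[0,0,0.3,1.5,-3.5,0,0],[0,0,0.3,1.5,-3.5,0,0],[0,0,0.3,1.5,-3.5,0,0]]]'

```text
time: 2.3
ee_pos: [0.3685, 0.1535, 0.2535]
tcp_rot: [3.141, 0.001, 3.049]
wrist_force: [0.3, 0.2, -0.1]
opening: 0.0855
finger_force: 0.0
```

Emit:
arm_command --plan '[[[0,0,0.3,1.5,-3.5,0,0],[0,0,0.3,1.5,-3.5,0,0],[0,0,0.3,1.5,-3.5,0,0],[0,0,0.3,1.5,-3.5,0,0],[0,0,0.3,1.5,-3.5,0,0]]]'

```text
time: 2.8
ee_pos: [0.4435, -0.0217, 0.2535]
tcp_rot: [-3.142, 0.001, -3.077]
wrist_force: [0.3, 0.8, 0.7]
opening: 0.085
finger_force: 0.0
```

Emit:
arm_command --plan '[[[0,0,0.3,1.5,-3.5,0,0],[0,0,0.3,1.5,-3.5,0,0],[0,0,0.3,1.5,-3.5,0,0],[0,0,0.3,1.5,-3.5,0,0],[0,0,0,1.0,-2.5,0,0]]]'

```text
time: 3.3
ee_pos: [0.5137, -0.1873, 0.2532]
tcp_rot: [-3.141, 0.0, -2.952]
wrist_force: [0.2, 0.6, 0.6]
opening: 0.0854
finger_force: 0.0
```

Emit:
arm_command --plan '[[[0,0,0,1.1,-3,0,0],[0,0,0,1.1,-3,0,0],[0,0,0,1.1,-3,0,0],[0,0,0,1.1,-2.9,0,0],[0,0,0,0,0,0,0]]]'

```text
time: 3.8
ee_pos: [0.5575, -0.307, 0.2527]
tcp_rot: [-3.141, 0.0, -2.955]
wrist_force: [0.2, 0.6, -1.0]
opening: 0.0854
finger_force: 0.0
```

```bash
cat >> h.py <<'E'
def fish(px,z,P):
    """wrist fisheye pixel -> world point at height z"""
    K=np.array(P["K"]);V=np.array(P["view"]); u=(px[1]-K[0,2]);v=(px[0]-K[1,2]); r=np.hypot(u,v)+1e-9; t=r/K[0,0]
    c=np.array([np.sin(t)*u/r,-np.sin(t)*v/r,-np.cos(t)]); w=V[:3,:3].T@c; o=-V[:3,:3].T@V[:3,3]
    return o+w*(z-o[2])/w[2]
E
python3 - <<'E'
from h import *
P=eyes.camera_params("wrist"); print(P["K"][0],P.keys()); im,d=eyes.read_camera("wrist"); cv2.imwrite("pics/w0.png",im[:,:,::-1])
print({k:v for k,v in sensors.read_state().items() if k in("ee_pos","tcp_rot","joint_pos")})
for n in("loupe_grip","lens"):
    for r in nets.pinpoint(n,"wrist")[:2]: print(n,r,fish(r["pixel"],.057,P).round(4))
hsv=cv2.cvtColor(im,cv2.COLOR_RGB2HSV);H,S,V=cv2.split(hsv)
b=((H>105)&(H<125)&(S>120)).astype(np.uint8); n,l,st,ce=cv2.connectedComponentsWithStats(b)
for i in range(1,n):
    if st[i,4]>150:
        print(st[i],ce[i],fish(ce[i][::-1],.061,P).round(4))
        w=np.array([fish(q,.061,P)[:2] for q in np.argwhere(l==i)],np.float32); print(" minrect",cv2.minAreaRect(w))
E
```

```text
[371.64829954   0.         316.19695206] dict_keys(['K', 'view'])
{'joint_pos': array([-5.74593209e-01,  5.07286605e-01,  1.41528123e+00, -2.15102609e-05,
        1.21949384e+00, -2.33293565e+00]), 'ee_pos': array([ 0.55711135, -0.3053218 ,  0.25267569]), 'tcp_rot': array([ 3.14128341e+00, -3.53216279e-04, -2.95403908e+00])}
lens {'pixel': [288.2, 308.0], 'p': 0.83} [ 0.6313 -0.3011  0.057 ]
[299 191  23  49 973] [310.41829394 215.43268243] [ 0.5609 -0.3117  0.061 ]
 minrect ((0.5608407258987427, -0.3119720220565796), (0.04292599484324455, 0.01892106980085373), 10.896740913391113)
[   0  220  146  143 7919] [ 90.66851875 275.54703877] [ 0.665  -0.5281  0.061 ]
 minrect ((0.6982874274253845, -0.5678197145462036), (0.15123644471168518, 0.20867621898651123), 1.057786464691162)
[  0 281  29  18 281] [ 13.98220641 290.02491103] [ 0.7154 -0.6551  0.061 ]
 minrect ((0.7167056202888489, -0.6615703105926514), (0.022451406344771385, 0.05831786245107651), 15.527414321899414)
[ 30 295  45  23 363] [ 52.38567493 303.69421488] [ 0.7159 -0.589   0.061 ]
 minrect ((0.7179486751556396, -0.5910590887069702), (0.025276057422161102, 0.07207247614860535), 2.2979447841644287)
[   0  322   92   65 3004] [ 37.6517976  354.36551265] [ 0.8061 -0.6326  0.061 ]
 minrect ((0.8084225058555603, -0.6283259391784668), (0.09425140917301178, 0.2077065259218216), 12.75498104095459)
[ 598  408   42   51 1506] [621.83333333 430.98273572] [0.8315 0.2932 0.061 ]
 minrect ((0.8421289324760437, 0.31754475831985474), (0.27561601996421814, 0.06923358142375946), 55.73736572265625)
```

Emit:
arm_command --plan '[[[0,0,0,0.3,-0.5,-2.5,0],[0,0,0,0,0,-2.5,0],[0,0,0,0,0,-2.5,0],[0,0,0,0,0,-2.5,0],[0,0,0,0,0,0,0]]]'

```text
time: 4.45
ee_pos: [0.5586, -0.3073, 0.1504]
tcp_rot: [3.138, -0.004, -2.952]
wrist_force: [0.1, 0.3, -0.2]
opening: 0.0853
finger_force: 0.0
```

```bash
python3 - <<'E'
from h import *
P=eyes.camera_params("wrist"); im,d=eyes.read_camera("wrist"); cv2.imwrite("pics/w1.png",im[:,:,::-1])
s=sensors.read_state();print(s["ee_pos"],s["tcp_rot"])
hsv=cv2.cvtColor(im,cv2.COLOR_RGB2HSV);H,S,V=cv2.split(hsv)
b=((H>105)&(H<125)&(S>120)).astype(np.uint8); n,l,st,ce=cv2.connectedComponentsWithStats(b)
for i in range(1,n):
    if st[i,4]>150 and abs(ce[i][0]-320)<80:
        w=np.array([fish(q,.061,P)[:2] for q in np.argwhere(l==i)],np.float32); print(ce[i],st[i]," minrect",cv2.minAreaRect(w))
E
```

```text
[ 0.55958872 -0.30799806  0.15266485] [ 3.13983261e+00 -1.79967206e-03 -2.95166318e+00]
[308.61442193 250.42073897] [ 291  221   34   67 1678]  minrect ((0.5605626702308655, -0.3116941452026367), (0.042473047971725464, 0.01935845986008644), 11.264593124389648)
```

View pics/w1.png

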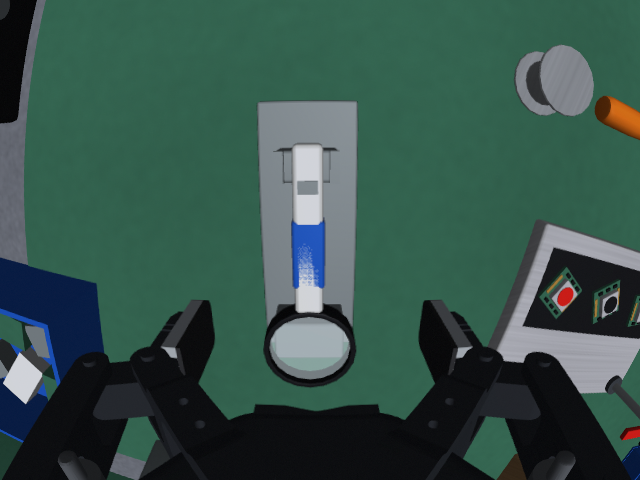

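Emit:
arm_command --plan '[[[0,0,0,0.1,-0.4,-2,0],[0,0,0,0,0,-2.5,0],[0,0,0,0,0,-2.5,0],[0,0,0,0,0,-2,0],[0,0,0,0,0,-0.7,0]]]'

```text
time: 5.0
ee_pos: [0.5611, -0.3127, 0.0562]
tcp_rot: [3.141, -0.0, -2.952]
wrist_force: [0.1, -0.7, -0.0]
opening: 0.0855
finger_force: 0.0
```

Emit:
arm_command --plan '[[[0,0,0,0,0,0,0.3],[0,0,0,0,0,0,0.5],[0,0,0,0,0,0,0.6],[0,0,0,0,0,0,0.6],[0,0,0,0,0,0,0.6]]]'

```text
time: 5.5
ee_pos: [0.5613, -0.3132, 0.0569]
tcp_rot: [-3.141, 0.001, -2.952]
wrist_force: [-0.3, 0.0, -0.7]
opening: 0.0344
finger_force: 0.0
```

Emit:
arm_command --plan '[[[0,0,0,0,0.1,-0.2,0.66],[0,0,0,0,0,0,0.7],[0,0,0,0,0,0,0.73],[0,0,0,0,0,0,0.74],[0,0,0,0,0,0,0.75]]]'

```text
time: 6.0
ee_pos: [0.5611, -0.3121, 0.0543]
tcp_rot: [-3.142, -0.0, -2.952]
wrist_force: [0.1, 0.0, 0.6]
opening: 0.0211
finger_force: 0.0
```

Emit:
arm_command --plan '[[[0,0,0,0,0,0,0.755],[0,0,0,0,0,0,0.76],[0,0,0,0,0,0,0.765],[0,0,0,0,0,0,0.765],[0,0,0,0,0,0,0.765]]]'

```text
time: 6.5
ee_pos: [0.5611, -0.3121, 0.0543]
tcp_rot: [-3.142, 0.0, -2.952]
wrist_force: [1.0, 1.2, 0.9]
opening: 0.0199
finger_force: 0.4
```

Emit:
arm_command --plan '[[[0,0,0,0,0,0,0.768],[0,0,0,0,0,0,0.771],[0,0,0,0,0,0,0.774],[0,0,0,0,0,0,0.774],[0,0,0,0,0,0,0.774]]]'

```text
time: 7.0
ee_pos: [0.5611, -0.3121, 0.0543]
tcp_rot: [-3.142, 0.0, -2.953]
wrist_force: [-0.1, 0.2, 1.0]
opening: 0.0195
finger_force: 19.1
```

Emit:
arm_command --plan '[[[0,0,0,0,0,0,0.776],[0,0,0,0,0,0,0.778],[0,0,0,0,0,0,0.779],[0,0,0,0,0,0,0.779],[0,0,0,0,0,0,0.779]]]'

```text
time: 7.5
ee_pos: [0.5611, -0.3121, 0.0544]
tcp_rot: [-3.141, 0.0, -2.953]
wrist_force: [-0.3, 0.7, 2.9]
opening: 0.0195
finger_force: 30.7
```

Emit:
arm_command --plan '[[[0,0,0,0,0,0.3,0.779],[0,0,0,0,0,0.7,0.779],[0,0,0,0,0,1,0.779],[0,0,0,0,0,1,0.779],[0,0,0,0,0,1,0.779]]]'

```text
time: 8.0
ee_pos: [0.5613, -0.3122, 0.0956]
tcp_rot: [-3.141, 0.001, -2.952]
wrist_force: [0.4, -0.3, -0.8]
opening: 0.0196
finger_force: 30.5
```

Emit:
arm_command --plan '[[[0,0,0,0,0,1,0.779],[0,0,0,0,0,1,0.779],[0,0,0,0,0,1,0.779],[0,0,0,0,0,0.5,0.779],[0,0,0,0,0,0,0.779]]]'

```text
time: 8.5
ee_pos: [0.5614, -0.3123, 0.1301]
tcp_rot: [-3.141, 0.001, -2.953]
wrist_force: [0.9, 0.1, -0.8]
opening: 0.0194
finger_force: 30.5
```

```bash
cat > look.py <<'E'
import sys; from h import *
tag=sys.argv[1]; P=eyes.camera_params("wrist"); im,d=eyes.read_camera("wrist"); cv2.imwrite(f"pics/w{tag}.png",im[:,:,::-1])
s=sensors.read_state();print(s["ee_pos"],s["tcp_rot"],s["finger_force"],s["wrist_torque"])
z=s["ee_pos"][2]
for n,h in(("lens",z),("module_red_top",.03),("module_black_top",.03)):
    for r in nets.pinpoint(n,"wrist")[:2]: print(n,np.round(r["pixel"],1),round(r["p"],2),fish(r["pixel"],h,P).round(4))
hsv=cv2.cvtColor(im,cv2.COLOR_RGB2HSV);H,S,V=cv2.split(hsv)
b=(((H<6)|(H>174))&(S>150)&(V>80)).astype(np.uint8); n,l,st,ce=cv2.connectedComponentsWithStats(b)
for i in range(1,n):
    if st[i,4]>60: print("red",st[i],ce[i].round(1),fish(ce[i][::-1],.03,P).round(4))
E
python3 look.py 2
```

```text
[ 0.56114032 -0.31209996  0.12948173] [-3.14137873e+00  2.30554055e-04 -2.95247364e+00] 30.53728938102722 [-0.00841898 -0.01024617 -0.01380827]
module_red_top [305.9 587.5] 0.7 [ 0.5716 -0.08    0.03  ]
module_black_top [311.3 629.7] 0.57 [ 0.5712 -0.0158  0.03  ]
red [577 295  15  19 213] [584.  303.9] [ 0.5703 -0.0854  0.03  ]
```

Emit:
arm_command --plan '[[[0,0,0,-0.3,1,0,0.779],[0,0,0,-0.6,2,0,0.779],[0,0,0,-0.7,2.5,0,0.779],[0,0,0,-0.7,2.5,0,0.779],[0,0,0,-0.7,2.5,0,0.779]]]'

```text
time: 9.2
ee_pos: [0.5303, -0.2055, 0.129]
tcp_rot: [3.141, -0.0, -2.952]
wrist_force: [0.0, -0.3, -0.9]
opening: 0.0195
finger_force: 30.6
```

Emit:
arm_command --plan '[[[0,0,0,-0.7,2.5,0,0.779],[0,0,0,-0.7,2.5,0,0.779],[0,0,0,-0.7,2.5,0,0.779],[0,0,0,-0.6,2.2,0,0.779],[0,0,0,-0.3,1.2,0,0.779]]]'

```text
time: 9.7
ee_pos: [0.5001, -0.0963, 0.1291]
tcp_rot: [3.141, -0.001, -2.951]
wrist_force: [0.5, -0.4, -1.0]
opening: 0.0197
finger_force: 30.6
```

Emit:
arm_command --plan '[[[0,0,0,0,0,-0.3,0.779],[0,0,0,0,0,-0.7,0.779],[0,0,0,0,0,-0.7,0.779],[0,0,0,0,0,-0.3,0.779],[0,0,0,0,0,0,0.779]]]'

```text
time: 10.2
ee_pos: [0.5008, -0.0985, 0.1085]
tcp_rot: [3.141, -0.001, -2.953]
wrist_force: [0.3, -0.3, 0.3]
opening: 0.0198
finger_force: 30.6
```

```bash
python3 look.py 3; python3 - <<'E'
from h import *
rr,cc=np.mgrid[:480,:640]
for c in("top","side"):
    im,d=eyes.read_camera(c); cv2.imwrite(f"pics/{c}1.png",im[:,:,::-1]); np.save(f"{c}d1.npy",d)
    for r in nets.pinpoint("lens",c)[:1]: print(c,r, at_z(c,r["pixel"],.1065))
    W=unproj(c,np.stack([rr.ravel(),cc.ravel()],1),d.ravel()).reshape(480,640,3)
    V=im.max(2); m=(V<70)&(W[...,2]>.08)&(W[...,2]<.13)&(np.hypot(W[...,0]-.57,W[...,1]+.085)<.05)&(d>0)
    (x,y),r=cv2.minEnclosingCircle(np.argwhere(m)[:,::-1].astype(np.float32)); print(m.sum(),(y,x),r,at_z(c,(y,x),.1145),np.median(W[m],0))
    A=np.c_[W[m][:,:2],np.ones(m.sum())]; print("tilt", np.linalg.lstsq(A,W[m][:,2],rcond=None)[0], np.percentile(W[m][:,2],[10,90]))
E
```

```text
[ 0.50103032 -0.09847867  0.10889939] [ 3.14132560e+00 -5.94176584e-04 -2.95304197e+00] 30.608330368995667 [-0.0375027  -0.01340491  0.03564893]
red [ 10 463  14   9  72] [ 17.4 467.5] [ 0.8634 -0.4194  0.03  ]
top {'pixel': [205.2, 362.3], 'p': 0.63} [ 0.57483619 -0.07982159  0.1065    ]
71 (205.5, 358.5) 17.33503532409668 [ 0.57337039 -0.07260279  0.1145    ] [ 0.57883708 -0.05629976  0.11556501]
tilt [0.11139658 0.01664631 0.0509884 ] [0.10654947 0.117287  ]
side {'pixel': [256.0, 338.7], 'p': 0.9} [ 0.57324974 -0.09156605  0.1065    ]
277 (254.90625, 336.0) 16.592906951904297 [ 0.56737619 -0.09658123  0.1145    ] [ 0.57023123 -0.10896427  0.11129798]
tilt [0.02660738 0.09680989 0.10389872] [0.10145225 0.11491801]
```

```bash
python3 - <<'E'
import cv2,numpy as np
a=cv2.imread("pics/top1.png")[130:270,250:420]; b=cv2.imread("pics/side1.png")[180:320,270:440]
cv2.imwrite("pics/c1.png",cv2.resize(np.hstack([a,b]),None,fx=2.3,fy=2.3,interpolation=cv2.INTER_CUBIC))
E
```

```text
(no output)
```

View pics/c1.png

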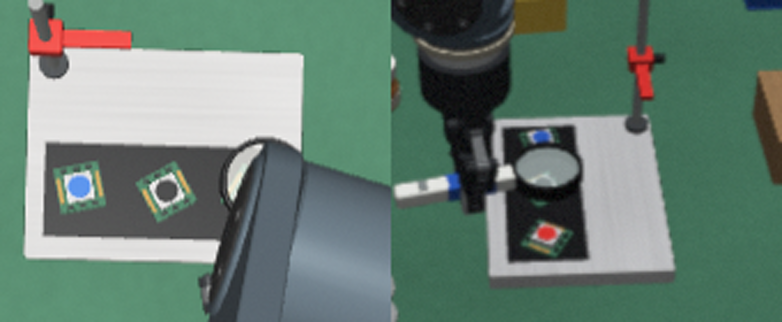

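View pics/w3.png

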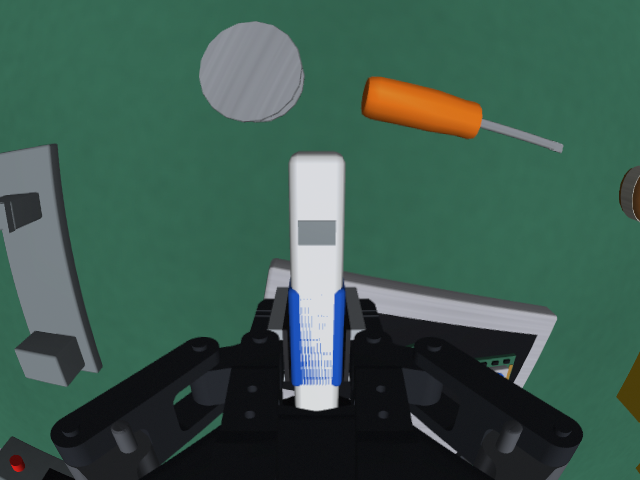

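```bash
python3 - <<'E'
from h import *
print("init lens side",at_z("side",[353.5,378.7],.053),"top",at_z("top",[177.3,479.7],.053))
def proj(c,w):
    P=eyes.camera_params(c);q=np.array(P["view"])@np.c_[w,np.ones(len(w))].T;p=np.array(P["K"])@np.array([q[0],-q[1],-q[2]]);return (p[:2]/p[2]).T
t=np.linspace(0,2*np.pi,72); out=[]
for c,b in(("side",(.001,-.0014)),("top",(-.001,.0014))):
    im=cv2.resize(cv2.imread(f"pics/{c}1.png"),None,fx=5,fy=5,interpolation=cv2.INTER_CUBIC)
    for z,col in((.1145,(0,0,255)),(.0985,(0,255,255))):
        w=np.c_[.5698+b[0]+.032*np.cos(t),-.0854+b[1]+.032*np.sin(t),0*t+z]
        cv2.polylines(im,[((proj(c,w)+.5)*5).astype(int)],True,col,1)
    u,v=(proj(c,np.array([[.57,-.085,.11]]))[0]*5).astype(int); out.append(im[v-150:v+150,u-190:u+190])
    d=np.load(f"{c}d1.npy"); rr,cc=np.mgrid[:480,:640]; W=unproj(c,np.stack([rr.ravel(),cc.ravel()],1),d.ravel()).reshape(480,640,3)
    m=(W[...,2]>.09)&(W[...,2]<.13)&(np.hypot(W[...,0]-.57,W[...,1]+.085)<.034)&(W[...,0]>.55); print(c,m.sum(),np.percentile(W[m][:,2],[5,25,50,75,95]).round(4))
cv2.imwrite("pics/ov.png",np.hstack(out))
E
```

```text
init lens side [ 0.63083796 -0.29905852  0.053     ] top [ 0.63276123 -0.29602358  0.053     ]
side 581 [0.1019 0.108  0.1095 0.1116 0.1149]
top 296 [0.1085 0.1103 0.112  0.1157 0.1173]
```

View pics/ov.png

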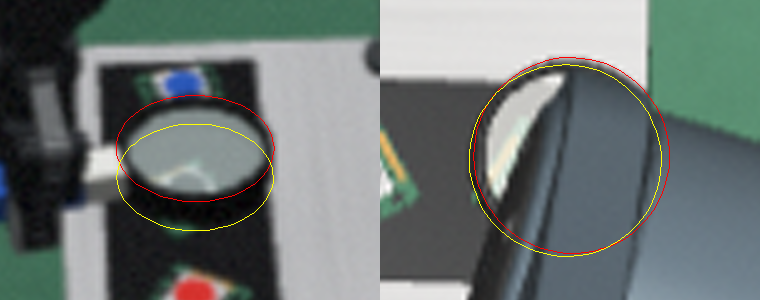

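The overlay shows the predicted frame ring matching the real one in both views to about 1–2 mm. The lens height also agrees with the pointer. I'll let it settle, then hand in.

Emit:
arm_command --plan '[[[0,0,0,0,0,-0.1,0.779],[0,0,0,0,0,0,0.779],[0,0,0,0,0,0,0.779],[0,0,0,0,0,0,0.779],[0,0,0,0,0,0,0.779]]]'

```text
time: 11.1
ee_pos: [0.5011, -0.0981, 0.1083]
tcp_rot: [-3.142, 0.0, -2.952]
wrist_force: [-0.1, 0.0, -0.8]
opening: 0.0193
finger_force: 30.6
```

```bash
python3 -c "
from plant import order,sensors
s=sensors.read_state();print(s['ee_pos'],s['finger_force']);print(order.hand_in())"
```

```text
[ 0.50111718 -0.09810286  0.10830804] 30.609460473060608
the job is handed in; nothing more can be done
None
```

I handed the job in at about 11 s, with the loupe held level and steady at about 31 N per finger; by my measurements the lens is centred over the red-dot module to about 2 mm and at the pointer's height (about 107 mm), but the hand-in returned no verdict.

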